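# Tray in, gate over: send the waiting vials down the other chute

## Robot

A 6-joint arm with a two-finger parallel gripper is mounted at the origin on the work surface. World frame = base frame: x ahead of the robot, y to its left, z up, the work surface at z = 0. Lengths are in m, angles in rad, forces in N, time in s.
With the tool pointing down it reaches from about 0.375 to 0.9 m from the base axis. Payload 3.1 kg.
Tool frame: the origin (TCP) lies midway between the tips of the shut fingers; the grasp point (between the pads) lies 19 mm behind it (manip.grasp_offset is the distance from the TCP to the grasp point, in m); z points along the fingers, y is the line along which they close (so a half turn about z gives the same grasp; the last joint's range is limited). The gripper opens to 85 mm and grips with 20 to 120 N. Pads are 22 mm wide; open, the fingers measure 114 mm over their backs; the gripper's body (76 mm by 85 mm) begins 54 mm behind the grasp point. The pads swing forward as they close: fully open they stand 13 mm farther back than shut.
Start: joints at [1.038, 0.527, 1.433, -0, 1.181, -0.178], TCP at [0.217, 0.586, 0.231] pointing down, gripper open.
Joint ranges: [-3.08, 3.08], [-0.75, 2.2], [0.22, 2.44], [-1.43, 4.57], [0, 2.65], [-2.85, 2.85]. Speed limits (rad/s): [2.79, 2.79, 3.14, 3.14, 3.14, 3.14].

## Interface

Orientations are given as a unit quaternion [x, y, z, w].
In Python, from station import sensors, cams, order, manip gives the robot as it stands.
- The arm moves only by the tool move_arm, never from a script. Its argument "targets" is a list of rows, each an object of numbers: "dx", "dy", "dz": the shift along the world's x, y, z normalised to -1 to 1, where 1 is 25 mm; "rx", "ry", "rz": the turn, a rotation vector about the world's x, y, z normalised to -1 to 1, where 1 is 30 degrees. A call has exactly 10 rows; each row shifts and turns the commanded pose from where the row before left it; what a row does not reach is not made up. A row lasts 1/8 s, in which the tool goes at most 62.5 mm and 10.7 degrees, less where a joint would pass 70% of its speed; a pose out of reach is approached as far as the arm can. A call with a number of a shift or a turn outside -1 to 1 is refused whole. A call with a gripper value outside its range is refused whole. "claw" is the opening in per cent of the stroke, from 0 (shut) to 100 (fully open), set as the call begins (left out, the last holds). The fingers move at their own pace and stop on an object; "newtons" is the grip in N (left out, the last holds). Time passes only in rows, so rows that do not move let the fingers close, or fill a call up. It gives the time, the measured TCP pose, the force, the opening and the grip force at its end, in the units of the state.
- sensors.sense(): the state, without advancing time (a new reading comes with each control period).
- cams.snapshot(name): name is "scene" or "top" or "wrist"; returns the picture (420x560x3 uint8, red, green, blue); there is no depth.
- cams.camera_model(name): a dict with "fx", "fy", "cx", "cy" (pixels), "extrinsics" (4x4, takes a point from world to camera coordinates). Camera axes: x right, y down, z forward; pixel columns grow to the right and rows downward; lengths in m; the calibration is good to about 2 mm. A picture is of the moment at which its call begins: read the wrist's pose just before it. camera_model takes no time and is no camera call; for the wrist camera it gives the pose at the moment of the call.
- order.sign_off(): hands the job in; it is judged then, once.
The state is a dict: "t": time; "q": joint angles; "qd": joint speeds; "tau": joint torques, N m; "tcp_pos": TCP position; "tool_rot": TCP orientation; "force": force on the tool from outside, world axes, zero at the start; "ft_torque": the same for the moment, N m; "finger_gap": opening from 0.0 (shut) to 1.0 (fully open); "gripper_force": force on a finger pad.
Only numpy, scipy, OpenCV 4.12 (cv2) and the standard library are available. Lean on these libraries where they do the work, as an engineer would, in place of code of your own. Each camera call takes 0.05 s, during which the arm holds its last target. There are 200 camera calls.

## Task

Three vials are waiting on the seesaw gate because the chute they lean towards is closed off. Push the catch tray fully home along its rails so that it stands under the open chute, then press the raised end of the gate fully down on its pad, so that all three vials roll down the open chute and come to rest in the tray. Only push and press: do not touch or pick up the vials, leave the bottle, dish and flask where they are, and finish with the gate staying down on the open chute's side.

Things in the scene. Friction and masses are not known exactly. Their poses are not given: they have to be found in the camera images.
- station: Fixed vial sorter on a 120 x 490 mm base plate. Origin on the bench, below the gate's pivot; z up. y runs along the gate: open chute and tray on the +y side, closed chute with full box on -y. -x is the front, to the robot. Chutes (66 mm wide, walls 22 mm) lie at y = 87 to 160 mm either way and fall outward, floor 86 to 63 mm above the bench. All of it, vials included, is under 165 mm high
- gate (a joint): Tilt (rad) of the seesaw gate, an aluminium trough 170 mm long (along y), 66 mm wide, on a level pivot along the station's x, 105 mm above the bench. 0 = -y end fully down (as at the start, +y end raised), 0.22 = level, 0.44 = +y end fully down on its stop. Light friction: when empty it stays where left; about 2 N down on the pad moves it
- gate_pad (a point): Centre of the top of the press pad: a white tab 40 mm (x) by 36 mm (y) sticking out at the front (-x) of the gate's +y end, 53 mm in front of the gate's middle, 67 mm from the pivot, so that a finger on it stays clear of the vials. About 124 mm above the bench at the start, 94 mm when the gate is fully over. Moves with the gate
- tray (a joint): How far the catch tray is drawn out (m) along its rails towards the station's front (-x). 0 = fully home under the open chute, against its stop; it can be drawn out at most 0.11. It slides along the station's x axis only, needs about 2 N to push and stays where it is left
- tray_floor (a point): Centre of the catch tray's inner floor, 14 mm above the bench, axes as the station's. White open tray, 110 x 110 mm outside, 5 mm walls; above this floor the front (-x) wall is 71 mm high, the outer (+y) wall 56 mm, the other two 31 mm. When home it is at x = 0, y = 195 mm in the station's frame
- tray_front (a point): Point on the outer face of the tray's tall front wall, in the middle of its width (110 mm along y), 60 mm above the bench; the wall's top edge is 25 mm above this point. Push here along the station's +x. Moves with the tray
- vial1: White capped vial, 24 mm diameter, 50 mm long, about 25 g, lying with its axis along the station's x. Origin at its centre. Lowest of the three on the gate, against the stop board
- vial2: Vial as vial1, the middle one on the gate
- vial3: Vial as vial1, the uppermost on the gate, near the pivot
- bottle: Bystander: amber bottle, 52 mm diameter, 110 mm tall, standing loose in front of the station; origin at the centre of its underside
- dish: Bystander: flat round glass dish, 92 mm diameter, 16 mm high, loose behind the station; origin at the centre of its underside
- flask: Bystander: small flat clear culture flask lying on its side, 45 x 70 x 24 mm with a 33 mm neck and yellow cap along its +y, loose in front of the station; origin at the centre of the body's underside
There are look-alikes about, which are no part of the job. What is shaped like the vial2 but pink or red is not meant.

How it is judged:
By the outcome, as a careful person would: the job done as asked, in the order asked, and still so for the second after the job is handed in, with the robot touching nothing.
It also fails if it takes over 51 s, if anything falls off the work surface, if the arm or the gripper's body presses on something with over 40 N, if the wrist force passes 120 N, or if a joint passes its speed limit or range.

## Working session

There is one attempt and no reset: what is moved stays moved. The work goes in short steps, Python scripts to look and compute and a tool call to move; the robot and the scene stay as the last step left them, time stands still between calls to the robot, and variables do not carry over. Pictures are saved under pics/ and viewed, at most 10 in all, crops included, and the job is handed in when it is done.

Besides the shell and the picture viewer there is one more tool, called after "Emit:" as name([rows], argument=value, ...), one row to a line, values as JSON. move_arm: Moves the arm, as the interface text tells. Scaled input: -1 to 1 covers 25 mm each way for a shift and 30 degrees each way for a turn. Its arguments: {"type":"object","properties":{"targets":{"type":"array"},"claw":{"type":"number"},"newtons":{"type":"number"}},"required":["targets"]}

```bash
mkdir -p pics
python3 - <<'E'
from station import sensors, cams
import cv2,numpy as np,json
for n in("scene","top"):
    im=cams.snapshot(n); cv2.imwrite(f"pics/{n}0.png",im[:,:,::-1])
    m=cams.camera_model(n); print(n,m["fx"],m["fy"],m["cx"],m["cy"],np.round(m["extrinsics"],4).tolist())
print(sensors.sense())
E
```

```text
scene 515.5921755931163 515.5921755931163 280.6446949450133 211.20863849025477 [[0.7634, 0.6456, -0.023, -0.4549], [0.3815, -0.4793, -0.7904, -0.1761], [-0.5213, 0.5946, -0.6121, 1.3028], [0.0, 0.0, 0.0, 1.0]]
top 443.53364372453456 443.53364372453456 282.448667604425 207.6495482487209 [[0.0289, -0.9993, 0.0217, -0.0516], [-0.9841, -0.0322, -0.1745, 0.5934], [0.1751, -0.0163, -0.9844, 0.8206], [0.0, 0.0, 0.0, 1.0]]
{'t': 0.1, 'q': array([ 1.03750037e+00,  5.28365930e-01,  1.43375806e+00, -1.44030914e-05,
        1.18137599e+00, -1.78507093e-01]), 'qd': array([-5.48732427e-05, -2.74897993e-03, -2.70894787e-03, -1.54854074e-03,
        6.50368743e-04, -8.54275828e-04]), 'tau': array([ 5.65660157e-04, -4.43307853e+01, -1.78588897e+01, -1.69621248e-04,
        3.85206207e-03,  2.38007357e-05]), 'tcp_pos': array([0.21677651, 0.58553334, 0.23044105]), 'tool_rot': array([ 1.76462721e-01,  9.84306862e-01, -8.96222294e-04, -3.26048511e-04]), 'force': array([-0.66779636, -0.35166044,  0.41667809]), 'ft_torque': array([0.06087659, 0.00583677, 0.01967683]), 'gripper_force': 0.0, 'finger_gap': 1.003515297978149}
```

View pics/scene0.png

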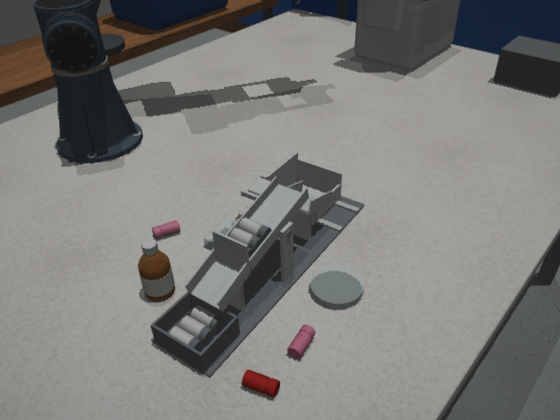

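View pics/top0.png

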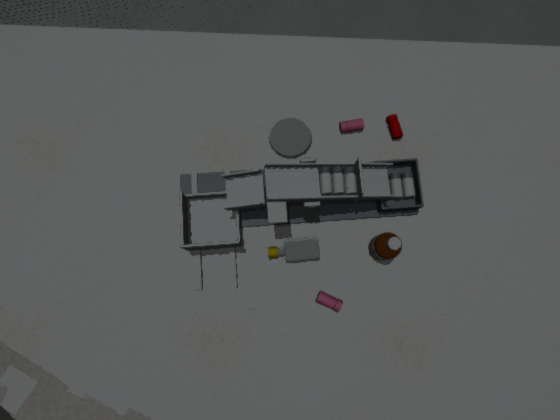

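The scene view shows the vials on the gate at about (245,232), the white tray at (310,185) and the bottle at (155,275). In the top view the tray is at (212,220), the pad at about (277,212), the gate vials at (326–350,180), the full box at (400,186), the flask at (300,250) and the bottle at (388,245). Look-alikes in the top view are the pink or red vials at (351,126), (395,127) and (330,301), plus the white vials in the full box at (397–408,187). I'll check the choice in one close crop.

Run:
```python
import cv2,numpy as np
im=cv2.imread("pics/top0.png")[150:300,170:430]
im=np.clip(255*(im/255.)**0.6,0,255).astype('uint8')
im=cv2.resize(im,None,fx=3,fy=3,interpolation=cv2.INTER_CUBIC)
cv2.imwrite("pics/crop.png",im)
```

```text
(no output)
```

View pics/crop.png

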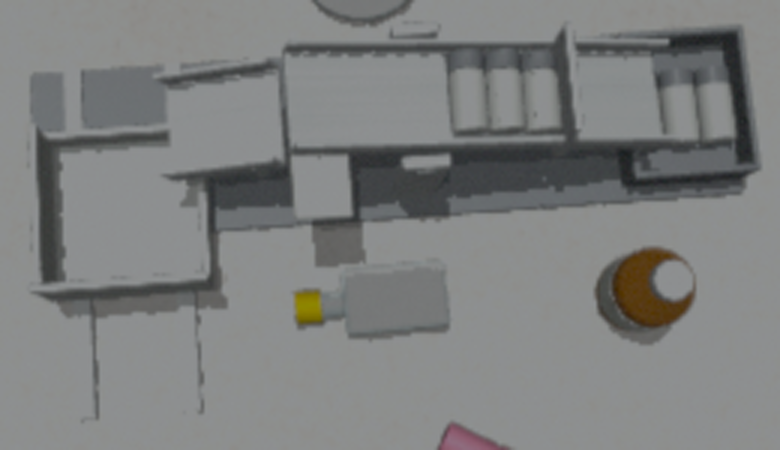

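The crop shows the pad at crop (293–354,152–219) and the tray's front wall top from (35,291) to (208,283). The three white gate vials are at (467–543,90), with two white vials in the full box at (680–715,105) that aren't part of the job. Next I'll fit the station pose to these points.

```bash
cat > fit.py <<'E'
from station import cams
import numpy as np
from scipy.optimize import least_squares
M=cams.camera_model("top");E=np.array(M["extrinsics"])
def proj(P):
    c=P@E[:3,:3].T+E[:3,3]; return np.c_[M["fx"]*c[:,0]/c[:,2]+M["cx"],M["fy"]*c[:,1]/c[:,2]+M["cy"]]
# local x,y,z, tray flag, crop px
D=np.array([[60,245,5,0,30,75],[-60,-245,5,0,747,191],
[-73,85,128,0,294,219],[-73,49,120,0,354,217],
[-55,250,85,1,35,291],[-55,140,85,1,208,284],
[0,-25,112,0,467,91]],float)
px=D[:,4:]/3+[170,150]
def W(p,L,f):
    c,s=np.cos(p[2]),np.sin(p[2]); x=L[:,0]-f*p[3]; y=L[:,1]
    return np.c_[p[0]+c*x-s*y,p[1]+s*x+c*y,L[:,2]]
if __name__=="__main__":
    use=slice(0,6)
    r=least_squares(lambda p:(proj(W(p,D[use,:3]/1e3,D[use,3]))-px[use]).ravel(),[.6,-.05,0,.05],loss='soft_l1')
    print(r.x,np.round(r.fun.reshape(-1,2),1).tolist())
    p=r.x
    print("tray_front,home,pad0,pad1",W(p,np.array([[-.055,.195,.06],[-.055,.195,.06],[-.053,.067,.124],[-.053,.067,.094]]),np.array([1,0,0,0])).round(4).tolist())
    R=E[:3,:3]
    for n,u,v,z in(("flaskcap",295,307,.012),("flask front",345,337,.02),("flask back",440,262,.024),("bottle",672,280,.11)):
        d=R.T@np.array([(u/3+170-M["cx"])/M["fx"],(v/3+150-M["cy"])/M["fy"],1]);c=-R.T@E[:3,3]
        print(n,(c+d*(z-c[2])/d[2]).round(3))
E
python3 fit.py
```

```text
[ 0.63390372 -0.08261927  0.11045777  0.04563935] [[7.2, -0.2], [6.3, -0.5], [-0.5, 0.4], [-0.6, 0.1], [-1.5, 1.2], [0.1, -1.1]]
tray_front,home,pad0,pad1 [[0.5124, 0.1001, 0.06], [0.5577, 0.1051, 0.06], [0.5738, -0.0219, 0.124], [0.5738, -0.0219, 0.094]]
flaskcap [ 0.509 -0.008  0.012]
flask front [ 0.49  -0.042  0.02 ]
flask back [ 0.541 -0.104  0.024]
bottle [ 0.525 -0.237  0.11 ]
```

```bash
sed -i 's/x=L\[:,0\]-f\*p\[3\]; y=L\[:,1\]/x=L[:,0]-f*p[3]; y=L[:,1]+(L[:,2]==.005)*(p[4] if len(p)>4 else 0)/; s/\[.6,-.05,0,.05\]/[.6,-.05,0,.05,0]/' fit.py
cat >> fit.py <<'E'
    chk=np.array([[33,87,108],[-33,87,108],[33,160,85],[-33,160,85],[-33,-83,105],[55,250,70],[55,250,45]])/1e3
    print((proj(W(p,chk,np.array([0,0,0,0,0,1,1])))-[170,150]).dot(3).round().tolist())
E
python3 fit.py
```

```text
[ 0.63428691 -0.08389226  0.10818988  0.04628538  0.01548736] [[0.4, -0.1], [-0.4, 0.2], [0.1, 0.1], [0.0, -0.1], [-0.9, 1.1], [0.7, -1.1]]
tray_front,home,pad0,pad1 [[0.5125, 0.099, 0.06], [0.5586, 0.104, 0.06], [0.5744, -0.023, 0.124], [0.5744, -0.023, 0.094]]
flaskcap [ 0.509 -0.008  0.012]
flask front [ 0.49  -0.042  0.02 ]
flask back [ 0.541 -0.104  0.024]
bottle [ 0.525 -0.237  0.11 ]
[[279.0, 56.0], [287.0, 160.0], [166.0, 74.0], [171.0, 175.0], [560.0, 140.0], [30.0, 126.0], [38.0, 134.0]]
```

The fit residuals are about 1 px, and the check points (chute at 287,160 and tray corner at 30,126) match the picture. The station is at (0.634, −0.084) with a yaw of 6.2°, and the tray is drawn out 46 mm. I'll move to in front of the tray with the gripper shut.

Emit:
move_arm([
  {"dx": 0.53,"dy": -0.98,"rz": 0.044},
  {"dx": 0.53,"dy": -0.98,"rz": 0.044},
  {"dx": 0.53,"dy": -0.98,"rz": 0.044},
  {"dx": 0.53,"dy": -0.98,"rz": 0.044},
  {"dx": 0.53,"dy": -0.98,"rz": 0.044},
  {"dx": 0.53,"dy": -0.98,"rz": 0.044},
  {"dx": 0.53,"dy": -0.98,"rz": 0.044},
  {"dx": 0.53,"dy": -0.98,"rz": 0.044},
  {"dx": 0.53,"dy": -0.98,"rz": 0.044},
  {"dx": 0.53,"dy": -0.98,"rz": 0.044},
], claw=0)

```text
schema error: expected keys dx, dy, dz, rx, ry, rz
```

Emit:
move_arm([
  {"dx": 0.53,"dy": -0.98,"rz": 0.044},
  {"dx": 0.53,"dy": -0.98,"rz": 0.044},
  {"dx": 0.53,"dy": -0.98,"rz": 0.044},
  {"dx": 0.53,"dy": -0.98,"rz": 0.044},
  {"dx": 0.53,"dy": -0.98,"rz": 0.044},
  {"dx": 0.53,"dy": -0.98,"rz": 0.044},
  {"dx": 0.53,"dy": -0.98,"rz": 0.044},
  {"dx": 0.53,"dy": -0.98,"rz": 0.044},
  {"dx": 0.53,"dy": -0.98,"rz": 0.044},
  {"dx": 0.53,"dy": -0.98,"rz": 0.044},
])

```text
schema error: expected keys dx, dy, dz, rx, ry, rz
```

Emit:
move_arm([
  {"dx": 0.53,"dy": -0.98,"dz": 0,"rx": 0,"ry": 0,"rz": 0.044},
  {"dx": 0.53,"dy": -0.98,"dz": 0,"rx": 0,"ry": 0,"rz": 0.044},
  {"dx": 0.53,"dy": -0.98,"dz": 0,"rx": 0,"ry": 0,"rz": 0.044},
  {"dx": 0.53,"dy": -0.98,"dz": 0,"rx": 0,"ry": 0,"rz": 0.044},
  {"dx": 0.53,"dy": -0.98,"dz": 0,"rx": 0,"ry": 0,"rz": 0.044},
  {"dx": 0.53,"dy": -0.98,"dz": 0,"rx": 0,"ry": 0,"rz": 0.044},
  {"dx": 0.53,"dy": -0.98,"dz": 0,"rx": 0,"ry": 0,"rz": 0.044},
  {"dx": 0.53,"dy": -0.98,"dz": 0,"rx": 0,"ry": 0,"rz": 0.044},
  {"dx": 0.53,"dy": -0.98,"dz": 0,"rx": 0,"ry": 0,"rz": 0.044},
  {"dx": 0.53,"dy": -0.98,"dz": 0,"rx": 0,"ry": 0,"rz": 0.044},
], claw=0)

```text
t: 1.35
tcp_pos: [0.3497, 0.3401, 0.231]
tool_rot: [0.062, 0.998, -0.0, -0.0]
force: [0.8, 1.1, -0.9]
finger_gap: 0.001
gripper_force: 0.0
```

Emit:
move_arm([
  {"dx": 0.53,"dy": -0.98,"dz": 0,"rx": 0,"ry": 0,"rz": 0.044},
  {"dx": 0.53,"dy": -0.98,"dz": 0,"rx": 0,"ry": 0,"rz": 0.044},
  {"dx": 0.53,"dy": -0.98,"dz": 0,"rx": 0,"ry": 0,"rz": 0.044},
  {"dx": 0.53,"dy": -0.98,"dz": 0,"rx": 0,"ry": 0,"rz": 0.044},
  {"dx": 0.53,"dy": -0.98,"dz": 0,"rx": 0,"ry": 0,"rz": 0.044},
  {"dx": 0.53,"dy": -0.98,"dz": 0,"rx": 0,"ry": 0,"rz": 0.044},
  {"dx": 0.53,"dy": -0.98,"dz": 0,"rx": 0,"ry": 0,"rz": 0.044},
  {"dx": 0.53,"dy": -0.98,"dz": 0,"rx": 0,"ry": 0,"rz": 0.044},
  {"dx": 0.53,"dy": -0.98,"dz": 0,"rx": 0,"ry": 0,"rz": 0.044},
  {"dx": 0.53,"dy": -0.98,"dz": 0,"rx": 0,"ry": 0,"rz": 0.044},
])

```text
t: 2.6
tcp_pos: [0.4822, 0.0952, 0.231]
tool_rot: [-0.053, 0.999, 0.0, -0.0]
force: [0.4, 0.7, -0.1]
finger_gap: -0.002
gripper_force: 0.0
```

Emit:
move_arm([
  {"dx": 0,"dy": 0,"dz": -0.9,"rx": 0,"ry": 0,"rz": 0},
  {"dx": 0,"dy": 0,"dz": -0.9,"rx": 0,"ry": 0,"rz": 0},
  {"dx": 0,"dy": 0,"dz": -0.9,"rx": 0,"ry": 0,"rz": 0},
  {"dx": 0,"dy": 0,"dz": -0.9,"rx": 0,"ry": 0,"rz": 0},
  {"dx": 0,"dy": 0,"dz": -0.9,"rx": 0,"ry": 0,"rz": 0},
  {"dx": 0,"dy": 0,"dz": -0.9,"rx": 0,"ry": 0,"rz": 0},
  {"dx": 0,"dy": 0,"dz": -0.9,"rx": 0,"ry": 0,"rz": 0},
  {"dx": 0,"dy": 0,"dz": -0.8,"rx": 0,"ry": 0,"rz": 0},
  {"dx": 0,"dy": 0,"dz": 0,"rx": 0,"ry": 0,"rz": 0},
  {"dx": 0,"dy": 0,"dz": 0,"rx": 0,"ry": 0,"rz": 0},
])

```text
t: 3.85
tcp_pos: [0.4823, 0.0961, 0.0541]
tool_rot: [-0.053, 0.999, -0.0, 0.0]
force: [0.2, 0.3, -0.7]
finger_gap: -0.005
gripper_force: 0.0
```

Emit:
move_arm([
  {"dx": 0.24,"dy": 0.026,"dz": 0,"rx": 0,"ry": 0,"rz": 0},
  {"dx": 0.24,"dy": 0.026,"dz": 0,"rx": 0,"ry": 0,"rz": 0},
  {"dx": 0.24,"dy": 0.026,"dz": 0,"rx": 0,"ry": 0,"rz": 0},
  {"dx": 0.24,"dy": 0.026,"dz": 0,"rx": 0,"ry": 0,"rz": 0},
  {"dx": 0.24,"dy": 0.026,"dz": 0,"rx": 0,"ry": 0,"rz": 0},
  {"dx": 0.24,"dy": 0.026,"dz": 0,"rx": 0,"ry": 0,"rz": 0},
  {"dx": 0.24,"dy": 0.026,"dz": 0,"rx": 0,"ry": 0,"rz": 0},
  {"dx": 0.24,"dy": 0.026,"dz": 0,"rx": 0,"ry": 0,"rz": 0},
  {"dx": 0.24,"dy": 0.026,"dz": 0,"rx": 0,"ry": 0,"rz": 0},
  {"dx": 0.24,"dy": 0.026,"dz": 0,"rx": 0,"ry": 0,"rz": 0},
])

```text
t: 5.1
tcp_pos: [0.5424, 0.1025, 0.0537]
tool_rot: [-0.053, 0.999, -0.0, -0.0]
force: [-1.9, -1.2, 0.5]
finger_gap: -0.0
gripper_force: 1.2
```

Pushing at about 2 N. I'll continue slowly until the force rises at the stop.

Emit:
move_arm([
  {"dx": 0.06,"dy": 0.006,"dz": 0,"rx": 0,"ry": 0,"rz": 0},
  {"dx": 0.06,"dy": 0.006,"dz": 0,"rx": 0,"ry": 0,"rz": 0},
  {"dx": 0.06,"dy": 0.006,"dz": 0,"rx": 0,"ry": 0,"rz": 0},
  {"dx": 0.06,"dy": 0.006,"dz": 0,"rx": 0,"ry": 0,"rz": 0},
  {"dx": 0.04,"dy": 0.004,"dz": 0,"rx": 0,"ry": 0,"rz": 0},
  {"dx": 0,"dy": 0,"dz": 0,"rx": 0,"ry": 0,"rz": 0},
  {"dx": 0,"dy": 0,"dz": 0,"rx": 0,"ry": 0,"rz": 0},
  {"dx": 0,"dy": 0,"dz": 0,"rx": 0,"ry": 0,"rz": 0},
  {"dx": 0,"dy": 0,"dz": 0,"rx": 0,"ry": 0,"rz": 0},
  {"dx": 0,"dy": 0,"dz": 0,"rx": 0,"ry": 0,"rz": 0},
])

```text
t: 6.35
tcp_pos: [0.5492, 0.1033, 0.0538]
tool_rot: [-0.053, 0.999, 0.0, 0.0]
force: [-0.9, 0.1, 0.3]
finger_gap: -0.0
gripper_force: 0.6
```

Emit:
move_arm([
  {"dx": 0.06,"dy": 0.006,"dz": 0,"rx": 0,"ry": 0,"rz": 0},
  {"dx": 0.06,"dy": 0.006,"dz": 0,"rx": 0,"ry": 0,"rz": 0},
  {"dx": 0.06,"dy": 0.006,"dz": 0,"rx": 0,"ry": 0,"rz": 0},
  {"dx": 0,"dy": 0,"dz": 0,"rx": 0,"ry": 0,"rz": 0},
  {"dx": 0,"dy": 0,"dz": 0,"rx": 0,"ry": 0,"rz": 0},
  {"dx": 0,"dy": 0,"dz": 0,"rx": 0,"ry": 0,"rz": 0},
  {"dx": 0,"dy": 0,"dz": 0,"rx": 0,"ry": 0,"rz": 0},
  {"dx": 0,"dy": 0,"dz": 0,"rx": 0,"ry": 0,"rz": 0},
  {"dx": 0,"dy": 0,"dz": 0,"rx": 0,"ry": 0,"rz": 0},
  {"dx": 0,"dy": 0,"dz": 0,"rx": 0,"ry": 0,"rz": 0},
])

```text
t: 7.6
tcp_pos: [0.549, 0.1033, 0.0538]
tool_rot: [-0.053, 0.999, -0.0, -0.005]
force: [-9.6, -3.7, 7.3]
finger_gap: 0.001
gripper_force: 4.9
```

The force rose to about 10 N with no further motion, at 0.549 against a predicted 0.548, so the tray is home. I'll retreat and lift.

Emit:
move_arm([
  {"dx": -0.6,"dy": -0.06,"dz": 0,"rx": 0,"ry": 0,"rz": 0},
  {"dx": -0.8,"dy": -0.08,"dz": 0,"rx": 0,"ry": 0,"rz": 0},
  {"dx": 0,"dy": 0,"dz": 0.9,"rx": 0,"ry": 0,"rz": 0},
  {"dx": 0,"dy": 0,"dz": 1,"rx": 0,"ry": 0,"rz": 0},
  {"dx": 0,"dy": 0,"dz": 1,"rx": 0,"ry": 0,"rz": 0},
  {"dx": 0,"dy": 0,"dz": 1,"rx": 0,"ry": 0,"rz": 0},
  {"dx": 0,"dy": 0,"dz": 1,"rx": 0,"ry": 0,"rz": 0},
  {"dx": 0,"dy": 0,"dz": 1,"rx": 0,"ry": 0,"rz": 0},
  {"dx": 0,"dy": 0,"dz": 0,"rx": 0,"ry": 0,"rz": 0},
  {"dx": 0,"dy": 0,"dz": 0,"rx": 0,"ry": 0,"rz": 0},
])

```text
t: 8.85
tcp_pos: [0.5186, 0.1003, 0.2009]
tool_rot: [-0.053, 0.999, 0.0, 0.0]
force: [0.3, 0.5, -0.2]
finger_gap: -0.0
gripper_force: 0.0
```

Run:
```python
from station import cams
import cv2,numpy as np
im=cams.snapshot("top")[150:300,170:430,::-1]
im=np.clip(255*(im/255.)**0.6,0,255).astype('uint8')
cv2.imwrite("pics/crop2.png",cv2.resize(im,None,fx=3,fy=3,interpolation=cv2.INTER_CUBIC))
```

```text
(no output)
```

View pics/crop2.png

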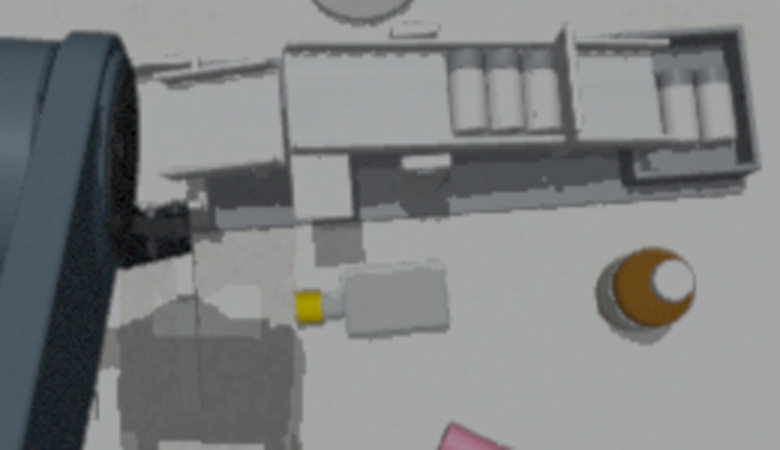

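The arm hides the tray, but the tray's inner edge now lines up with the rail at about (195,210). The gate and vials haven't moved, and the pad is at (323,186). I'll go over the pad and lower to about 10 mm above it.

Emit:
move_arm([
  {"dx": 0.35,"dy": -0.82,"dz": 0,"rx": 0,"ry": 0,"rz": 0},
  {"dx": 0.35,"dy": -0.82,"dz": 0,"rx": 0,"ry": 0,"rz": 0},
  {"dx": 0.35,"dy": -0.82,"dz": 0,"rx": 0,"ry": 0,"rz": 0},
  {"dx": 0.35,"dy": -0.82,"dz": 0,"rx": 0,"ry": 0,"rz": 0},
  {"dx": 0.35,"dy": -0.82,"dz": 0,"rx": 0,"ry": 0,"rz": 0},
  {"dx": 0.35,"dy": -0.84,"dz": 0,"rx": 0,"ry": 0,"rz": 0},
  {"dx": 0,"dy": 0,"dz": -0.9,"rx": 0,"ry": 0,"rz": 0},
  {"dx": 0,"dy": 0,"dz": -0.9,"rx": 0,"ry": 0,"rz": 0},
  {"dx": 0,"dy": 0,"dz": -0.8,"rx": 0,"ry": 0,"rz": 0},
  {"dx": 0,"dy": 0,"dz": 0,"rx": 0,"ry": 0,"rz": 0},
])

```text
t: 10.15
tcp_pos: [0.5702, -0.0238, 0.1349]
tool_rot: [-0.053, 0.999, 0.001, -0.002]
force: [-0.1, 0.1, -0.0]
finger_gap: -0.0
gripper_force: 0.0
```

Run:
```python
from station import cams
import cv2,numpy as np
im=cams.snapshot("scene")[130:370,140:400,::-1]
im=np.clip(255*(im/255.)**0.6,0,255).astype('uint8')
cv2.imwrite("pics/s3.png",cv2.resize(im,None,fx=2.5,fy=2.5,interpolation=cv2.INTER_CUBIC))
```

```text
(no output)
```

View pics/s3.png

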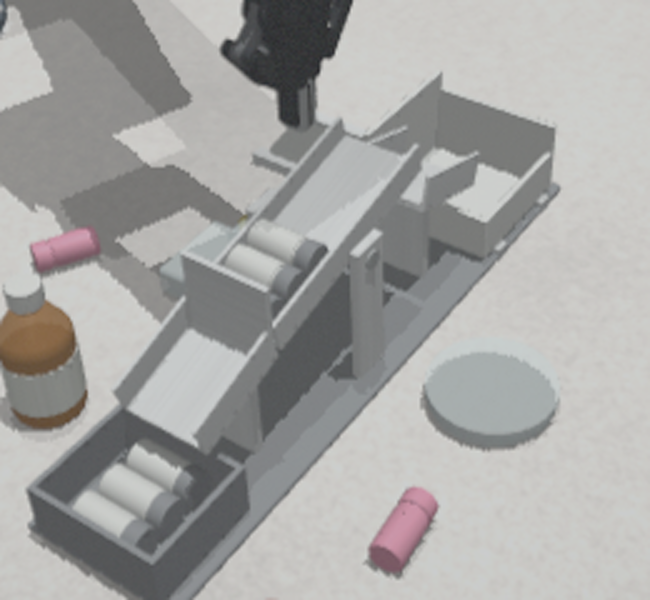

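The tray is home under the open chute at about (490,170), and the fingers are centred over the pad at (295,140). Time to press.

Emit:
move_arm([
  {"dx": 0,"dy": 0,"dz": -0.2,"rx": 0,"ry": 0,"rz": 0},
  {"dx": 0,"dy": 0,"dz": -0.2,"rx": 0,"ry": 0,"rz": 0},
  {"dx": 0,"dy": 0,"dz": -0.2,"rx": 0,"ry": 0,"rz": 0},
  {"dx": 0,"dy": 0,"dz": -0.2,"rx": 0,"ry": 0,"rz": 0},
  {"dx": 0,"dy": 0,"dz": -0.2,"rx": 0,"ry": 0,"rz": 0},
  {"dx": 0,"dy": 0,"dz": -0.2,"rx": 0,"ry": 0,"rz": 0},
  {"dx": 0,"dy": 0,"dz": -0.2,"rx": 0,"ry": 0,"rz": 0},
  {"dx": 0,"dy": 0,"dz": -0.1,"rx": 0,"ry": 0,"rz": 0},
  {"dx": 0,"dy": 0,"dz": -0.1,"rx": 0,"ry": 0,"rz": 0},
  {"dx": 0,"dy": 0,"dz": 0,"rx": 0,"ry": 0,"rz": 0},
])

```text
t: 11.45
tcp_pos: [0.571, -0.0235, 0.0962]
tool_rot: [-0.053, 0.999, -0.0, -0.0]
force: [-0.0, 0.3, 0.4]
finger_gap: -0.001
gripper_force: 0.0
```

Emit:
move_arm([
  {"dx": 0,"dy": 0,"dz": -0.08,"rx": 0,"ry": 0,"rz": 0},
  {"dx": 0,"dy": 0,"dz": -0.08,"rx": 0,"ry": 0,"rz": 0},
  {"dx": 0,"dy": 0,"dz": -0.06,"rx": 0,"ry": 0,"rz": 0},
  {"dx": 0,"dy": 0,"dz": 0,"rx": 0,"ry": 0,"rz": 0},
  {"dx": 0,"dy": 0,"dz": 0,"rx": 0,"ry": 0,"rz": 0},
  {"dx": 0,"dy": 0,"dz": 0,"rx": 0,"ry": 0,"rz": 0},
  {"dx": 0,"dy": 0,"dz": 0,"rx": 0,"ry": 0,"rz": 0},
  {"dx": 0,"dy": 0,"dz": 0,"rx": 0,"ry": 0,"rz": 0},
  {"dx": 0,"dy": 0,"dz": 0,"rx": 0,"ry": 0,"rz": 0},
  {"dx": 0,"dy": 0,"dz": 0,"rx": 0,"ry": 0,"rz": 0},
])

```text
t: 12.7
tcp_pos: [0.5712, -0.0236, 0.0951]
tool_rot: [-0.053, 0.999, -0.001, 0.001]
force: [-6.3, -0.1, 26.9]
finger_gap: 0.001
gripper_force: 13.5
```

Run:
```python
from station import cams
import cv2,numpy as np
im=cams.snapshot("scene")[130:370,140:400,::-1]
im=np.clip(255*(im/255.)**0.6,0,255).astype('uint8')
cv2.imwrite("pics/s4.png",cv2.resize(im,None,fx=2.5,fy=2.5,interpolation=cv2.INTER_CUBIC))
```

```text
(no output)
```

View pics/s4.png

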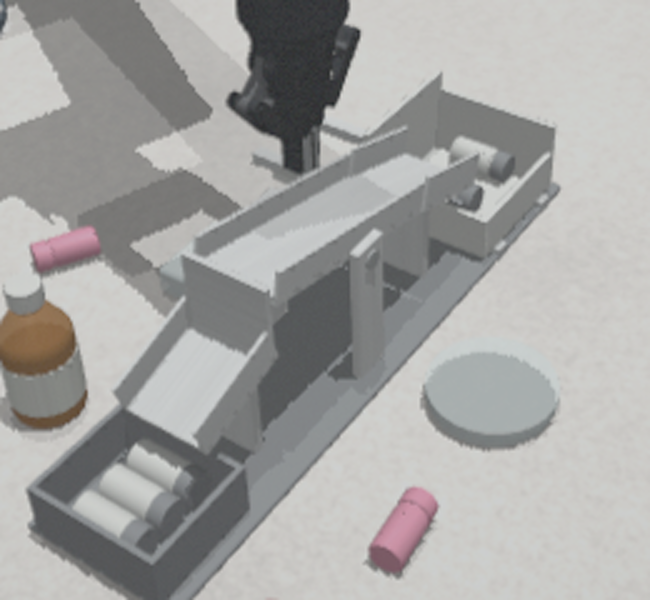

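The gate is down on the +y side and empty, and vials are in the tray at (480,158) and (465,197). Next: lift straight up, move back clear of the station, and look from above.

Emit:
move_arm([
  {"dx": 0,"dy": 0,"dz": 0.2,"rx": 0,"ry": 0,"rz": 0},
  {"dx": 0,"dy": 0,"dz": 0.4,"rx": 0,"ry": 0,"rz": 0},
  {"dx": 0,"dy": 0,"dz": 1,"rx": 0,"ry": 0,"rz": 0},
  {"dx": 0,"dy": 0,"dz": 1,"rx": 0,"ry": 0,"rz": 0},
  {"dx": 0,"dy": 0,"dz": 1,"rx": 0,"ry": 0,"rz": 0},
  {"dx": 0,"dy": 0,"dz": 1,"rx": 0,"ry": 0,"rz": 0},
  {"dx": 0,"dy": 0,"dz": 1,"rx": 0,"ry": 0,"rz": 0},
  {"dx": -1,"dy": 0,"dz": 0,"rx": 0,"ry": 0,"rz": 0},
  {"dx": -1,"dy": 0,"dz": 0,"rx": 0,"ry": 0,"rz": 0},
  {"dx": -1,"dy": 0,"dz": 0,"rx": 0,"ry": 0,"rz": 0},
])

```text
t: 14.0
tcp_pos: [0.4951, -0.0232, 0.2307]
tool_rot: [-0.053, 0.999, 0.0, -0.0]
force: [0.8, 1.3, -0.3]
finger_gap: -0.0
gripper_force: 0.0
```

Emit:
move_arm([
  {"dx": -1,"dy": 0,"dz": 0,"rx": 0,"ry": 0,"rz": 0},
  {"dx": -1,"dy": 0,"dz": 0,"rx": 0,"ry": 0,"rz": 0},
  {"dx": 0,"dy": -1,"dz": 0,"rx": 0,"ry": 0,"rz": 0},
  {"dx": 0,"dy": -1,"dz": 0,"rx": 0,"ry": 0,"rz": 0},
  {"dx": 0,"dy": -1,"dz": 0,"rx": 0,"ry": 0,"rz": 0},
  {"dx": 0,"dy": -1,"dz": 0,"rx": 0,"ry": 0,"rz": 0},
  {"dx": 0,"dy": 0,"dz": 0,"rx": 0,"ry": 0,"rz": 0},
  {"dx": 0,"dy": 0,"dz": 0,"rx": 0,"ry": 0,"rz": 0},
  {"dx": 0,"dy": 0,"dz": 0,"rx": 0,"ry": 0,"rz": 0},
  {"dx": 0,"dy": 0,"dz": 0,"rx": 0,"ry": 0,"rz": 0},
])

```text
t: 15.25
tcp_pos: [0.446, -0.1225, 0.2308]
tool_rot: [-0.053, 0.999, 0.0, -0.0]
force: [-0.4, 0.0, 0.4]
finger_gap: -0.003
gripper_force: 0.0
```

Run:
```python
from station import cams
import cv2,numpy as np
im=cams.snapshot("top")[110:300,170:430,::-1]
im=np.clip(255*(im/255.)**0.6,0,255).astype('uint8')
cv2.imwrite("pics/t5.png",cv2.resize(im,None,fx=3,fy=3,interpolation=cv2.INTER_CUBIC))
```

```text
(no output)
```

View pics/t5.png

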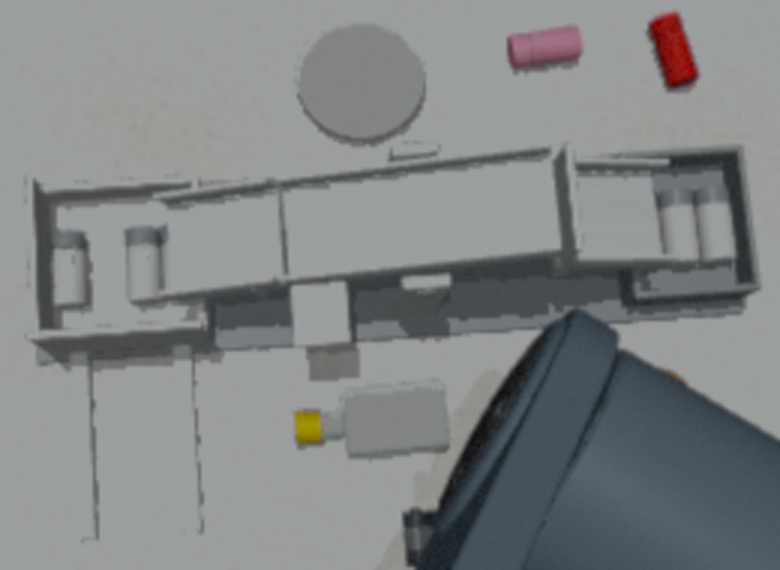

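Two vials show in the tray at (68,268) and (143,265). The third may be hidden under the chute's lip, so I'll look from the scene camera and compute where these two are.

Run:
```python
from station import cams
import cv2,numpy as np
im=cams.snapshot("scene")[150:240,230:370,::-1]
im=np.clip(255*(im/255.)**0.6,0,255).astype('uint8')
cv2.imwrite("pics/s6.png",cv2.resize(im,None,fx=5,fy=5,interpolation=cv2.INTER_CUBIC))
from fit import proj,W
p=[.6343,-.0839,.1082,0]
for y in(157,170,185,200,210,233): print(y,(proj(W(p,np.array([[0,y/1e3,.03]]),0))-[170,110]).dot(3).round())
print("lip",(proj(W(p,np.array([[0,.16,.065]]),0))-[170,110])*3)
```

```text
157 [[181. 261.]]
170 [[162. 262.]]
185 [[140. 264.]]
200 [[117. 265.]]
210 [[103. 267.]]
233 [[ 68. 269.]]
lip [[171.66140472 250.43988083]]
```

View pics/s6.png

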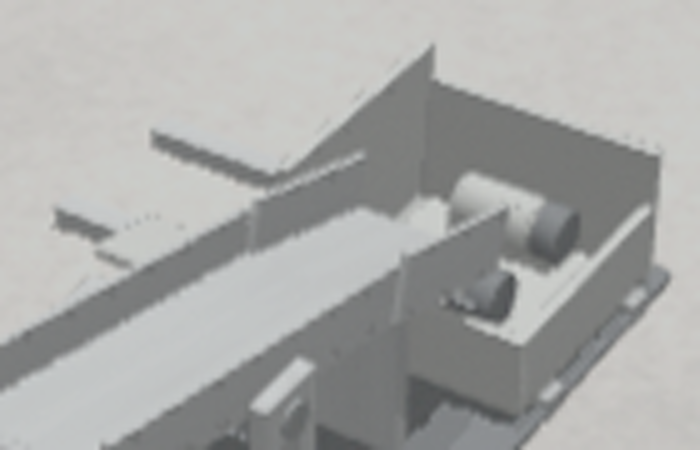

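The visible vials sit at station y≈233 and y≈183. A third at y≈157 would be just under the lip, and a dark cap edge shows at (460,300). I'll verify it with the wrist camera from the +y side, staying high, so I need the camera's offset from the TCP.

Run:
```python
from station import cams,sensors
import numpy as np
m=cams.camera_model("wrist");E=np.array(m["extrinsics"]);s=sensors.sense()
print(m["fx"],(-E[:3,:3].T@E[:3,3]-s["tcp_pos"]).round(3),"fwd",E[2,:3].round(3),"right",E[0,:3].round(3))
```

```text
360.10605397576904 [-0.068 -0.008  0.142] fwd [ 0.271  0.029 -0.962] right [-0.106  0.994 -0.   ]
```

Emit:
move_arm([
  {"dx": 0,"dy": 0.95,"dz": 0.1,"rx": 0,"ry": 0,"rz": 0},
  {"dx": 0,"dy": 0.95,"dz": 0.1,"rx": 0,"ry": 0,"rz": 0},
  {"dx": 0,"dy": 0.95,"dz": 0.1,"rx": 0,"ry": 0,"rz": 0},
  {"dx": 0,"dy": 0.95,"dz": 0.1,"rx": 0,"ry": 0,"rz": 0},
  {"dx": 0,"dy": 0.95,"dz": 0.1,"rx": 0,"ry": 0,"rz": 0},
  {"dx": 0,"dy": 0.95,"dz": 0.1,"rx": 0,"ry": 0,"rz": 0},
  {"dx": 0,"dy": 0.95,"dz": 0.1,"rx": 0,"ry": 0,"rz": 0},
  {"dx": 0,"dy": 0.95,"dz": 0.1,"rx": 0,"ry": 0,"rz": 0},
  {"dx": 0,"dy": 0.95,"dz": 0,"rx": 0,"ry": 0,"rz": 0},
  {"dx": 0,"dy": 0.95,"dz": 0,"rx": 0,"ry": 0,"rz": 0},
])

```text
t: 16.6
tcp_pos: [0.446, 0.1152, 0.2509]
tool_rot: [-0.053, 0.999, -0.0, 0.0]
force: [0.0, -0.3, -0.9]
finger_gap: -0.0
gripper_force: 0.0
```

Emit:
move_arm([
  {"dx": 0.4,"dy": 1,"dz": 0,"rx": 0,"ry": 0,"rz": 0},
  {"dx": 0.6,"dy": 1,"dz": 0,"rx": 0,"ry": 0,"rz": 0},
  {"dx": 0.6,"dy": 1,"dz": 0,"rx": 0,"ry": 0,"rz": 0},
  {"dx": 0.6,"dy": 1,"dz": 0,"rx": 0,"ry": 0,"rz": 0},
  {"dx": 0.6,"dy": 0,"dz": 0,"rx": 0,"ry": 0,"rz": 0},
  {"dx": 0.4,"dy": 0,"dz": 0,"rx": 0,"ry": 0,"rz": 0},
  {"dx": 0,"dy": 0,"dz": 0,"rx": 0,"ry": 0,"rz": 0},
  {"dx": 0,"dy": 0,"dz": 0,"rx": 0,"ry": 0,"rz": 0},
  {"dx": 0,"dy": 0,"dz": 0,"rx": 0,"ry": 0,"rz": 0},
  {"dx": 0,"dy": 0,"dz": 0,"rx": 0,"ry": 0,"rz": 0},
])

```text
t: 17.85
tcp_pos: [0.5258, 0.214, 0.2509]
tool_rot: [-0.053, 0.999, -0.0, -0.0]
force: [-0.3, -0.7, 0.4]
finger_gap: -0.002
gripper_force: 0.0
```

Run:
```python
from station import cams
import cv2,numpy as np
im=cams.snapshot("wrist")[:,:,::-1]
im=np.clip(255*(im/255.)**0.6,0,255).astype('uint8')
cv2.imwrite("pics/w7.png",im)
```

```text
(no output)
```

View pics/w7.png

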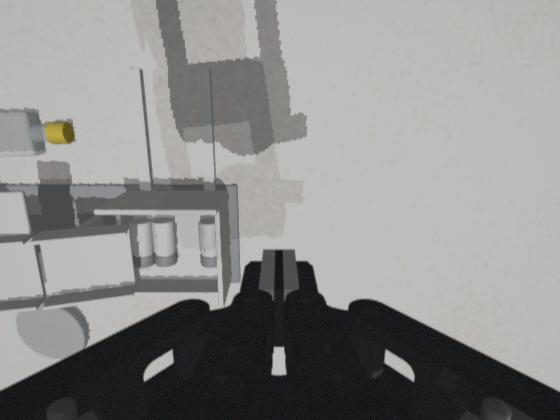

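The wrist view shows all three vials lying in the tray, at (144,243), (165,243) and (209,243). The gate is empty and still down, the tray is home, and the robot is touching nothing.

```bash
python3 -c "
from station import order
print(order.sign_off())"
```

```text
the job is handed in; nothing more can be done
None
```

The job is handed in at about 18 s: the tray is fully home, the gate is staying down on the open chute's side, all three vials are at rest in the tray, and I didn't touch the vials, bottle, dish or flask.

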